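Used capsule through the waste flap

ROBOT

A 6-joint arm with a two-finger parallel gripper is mounted at the origin on the work surface. World frame = base frame: x ahead of the robot, y to its left, z up, the work surface at z = 0. Lengths are in mm, angles in rad, forces in N, time in s.
With the tool pointing down it reaches from about 350 to 775 mm from the base axis. Payload 7.3 kg.
Tool frame: the origin (TCP) lies on the centre line of the jaws, within the pads' length; the fingertips stand 11 mm ahead of it and the grasp point (between the pads) lies 8 mm behind it; z points along the fingers, y is the line along which they close (so a half turn about z gives the same grasp; the last joint's range is limited). The gripper opens to 92 mm and grips with 3 to 60 N. Pads are 19 mm wide; open, the fingers measure 130 mm over their backs; the gripper's body (75 mm by 190 mm) begins 47 mm behind the grasp point.
Start: joints at [1.122, 0.342, 1.524, -0, 1.275, -0.146], TCP at [156.538, 501.141, 209.841] pointing down, gripper open.
Joint ranges: [-2.53, 2.53], [-0.77, 2.02], [0.04, 2.7], [-1, 4.14], [0.28, 2.66], [-3.11, 3.11]. Speed limits (rad/s): [2.57, 2.57, 3.14, 3.14, 3.14, 3.14].

INTERFACE

Orientations are given as [roll, pitch, yaw] about the fixed x, y, z axes, in that order (R = Rz(yaw) Ry(pitch) Rx(roll)).
In Python, from plant import bot gives the robot as it stands.
- The arm moves only by the tool step_arm, never from a script. Its argument "deltas" is a list of rows, each a list of 5 numbers: the opening, from 0 (shut) to 1 (fully open), then the shift along the tool's x, y, z each as a share of 0.5 m, from -1 to 1, then the turn about the tool's z as a share of pi/2 rad, from -1 to 1. In form: [[claw, x, y, z, turn], ...]. A call has 1 to 8 rows; each row shifts and turns the commanded pose from where the row before left it, along the tool's axes as they then stand; what a row does not reach is not made up. A row lasts 1/10 s, in which the tool goes at most 50 mm and 8.59 degrees, less where a joint would pass 70% of its speed; a pose out of reach is approached as far as the arm can. A call with a number of a shift or a turn outside -1 to 1 is refused whole. A call with a gripper value outside its range is refused whole. The fingers move at their own pace and stop on an object; the grip force is fixed at half the most. Time passes only in rows, so rows that do not move let the fingers close. It gives the time, the measured TCP pose, the force, the opening and the grip force at its end, in the units of the state.
- bot.get_obs(): the state, without advancing time (a new reading comes with each control period).
- bot.capture(name): name is "scene" or "top" or "wrist"; returns (picture, depth): 480x640x3 uint8, red, green, blue; 480x640 float32, mm along the optical axis (not along the pixel's ray), 0 where there is no reading.
- bot.camera_params(name): a dict with "fov_y" (degrees; the focal length in pixels is half the picture's height over the tangent of half this angle, whatever the lens; pixels are square), "cx", "cy" (the principal point, pixels), "k1" (the pictures are not rectified: a ray, as slopes to the right and down, at radius r is drawn at 1 + k1 r^2 times it, then the intrinsics apply), "rvec" (rotation vector, rad) and "tvec" (3), from world to camera coordinates, as OpenCV has them. Camera axes: x right, y down, z forward; pixel columns grow to the right and rows downward; lengths in mm; the calibration is good to about 2 mm. A picture is of the moment at which its call begins: read the wrist's pose just before it. camera_params takes no time and is no camera call; for the wrist camera it gives the pose at the moment of the call.
- bot.close_job(): hands the job in; it is judged then, once.
The state is a dict: "time": time; "joint_positions": joint angles; "dq": joint speeds; "tau": joint torques, N m; "tool_pos": TCP position; "tcp_rot": TCP orientation; "contact_force": force on the tool from outside, world axes, zero at the start; "moment": the same for the moment, N m; "grip_width": finger opening in mm; "finger_force": force on a finger pad.
Only numpy, scipy, OpenCV 4.12 (cv2) and the standard library are available. Lean on these libraries where they do the work, as an engineer would, in place of code of your own. Each camera call takes 0.05 s, during which the arm holds its last target. There are 200 camera calls.

TASK

A used coffee capsule has been left on the painted shelf: slide it over to the self-closing waste flap set in the shelf top, push the flap down with one fingertip and, while that finger keeps it open, push the capsule over the edge with the other finger so that it drops into the bin. Then draw back and let the flap spring shut. Work by pushing only: do not pinch, crush or lift the capsule, and leave the mug, the dripper, the sugar jar and the stirrer dispenser standing where they are.

Things in the scene. Friction and masses are not known exactly. Their poses are not given: they have to be found in the camera images.
- shelf: Fixed shelf of painted plywood on the worktop; top board 400 (x) x 660 (y) x 15 mm, its upper face 180 mm above the origin. Origin: on the worktop under the board's centre. x points away from the robot (yaw up to 15 degrees either way), y left, z up. Flush in the top is a waste opening with thin flat steel trim, x -150 to -30, y -80 to +80 mm, closed by the flap.
- flap_edge (a point): Middle of the straight board edge on the far side (away from the robot) of the waste opening, at the height of the shelf top; axes as the shelf's. The capsule goes over this edge towards the robot (-x). The opening reaches 120 mm from here along -x and 80 mm to either side; plain shelf top lies on the +x side.
- flap (a joint): Waste flap: 0 shut (face 1 mm below the shelf top), grows to 1.25 rad as it is pushed down into the opening. Dark steel plate 117 (x) x 155 mm, 3 mm thick, hinged on the robot-side edge of the opening (120 mm from flap_edge); its free edge is next to flap_edge. A spring shuts it: 0.6 N at the free edge starts it, 2.2 N holds 1 rad, more nearer the hinge. The capsule's weight does not open it.
- bin_floor (a point): Centre of the floor of the clear bin under the opening, 12 mm above the worktop; axes as the shelf's. Inside 232 (x) x 202 (y) mm, its rim 143 mm above this floor; it also reaches some 100 mm under the board on the far side of flap_edge.
- capsule_mid (a point): Middle (half-way up) of the used coffee capsule: copper-coloured blunt cone 28.5 mm high, about 16 g, standing on its 37 mm wide silvery rim on the shelf top; 30 mm wide just above the rim, 24 mm at 22 mm height, 17 mm at its flat top; slides easily. This point is 14 mm above the surface it stands on; z up along its axis.
- mug: Red enamel mug, 82 mm in diameter, 82 mm high, handle to its +y; origin at the centre of its underside, on the shelf. Leave alone.
- dripper: White ceramic coffee dripper on its matching base, 112 mm across, 140 mm high, handle to its +y; origin at the centre of its underside, on the shelf. Leave alone.
- jar: Clear glass sugar jar with steel lid, 86 mm in diameter, 120 mm high with knob; origin at the centre of its underside, on the shelf. Leave alone.
- dispenser: Black push dispenser of plastic stirrers with red plunger, 84 x 80 mm at the foot, 165 mm high; origin at the centre of its underside, on the shelf. Leave alone.
Mind the look-alikes: they are no part of the job. What is meant by the part that bears capsule_mid is not green, and is the larger of those in its own colour.

How it is judged:
By the outcome, as a careful person would: the job done as asked, in the order asked, and still so for the second after the job is handed in, with the robot touching nothing.
It also fails if it takes over 51 s, if anything falls off the work surface, if the arm or the gripper's body presses on something with over 40 N, if the wrist force passes 120 N, or if a joint passes its speed limit or range.

## Working session

There is one attempt and no reset: what is moved stays moved. The work goes in short steps, Python scripts to look and compute and a tool call to move; the robot and the scene stay as the last step left them, time stands still between calls to the robot, and variables do not carry over. Pictures are saved under pics/ and viewed, at most 10 in all, crops included, and the job is handed in when it is done.

Besides the shell and the picture viewer there is one more tool, called after "Emit:" by a JSON object that holds its "fn" and its "kwargs", one argument or row to a line. step_arm: Moves the arm, as the interface text tells. Shift numbers are shares of 0.5 m and turn numbers shares of pi/2 rad, none past 1 either way. Its arguments: {"type":"object","properties":{"deltas":{"type":"array","items":{"type":"array","items":{"type":"number","minimum":-1,"maximum":1}}}},"required":["deltas"]}

```bash
mkdir -p pics
cat > h.py <<'E'
import numpy as np, cv2
from plant import bot
def cam(n):
    p=bot.camera_params(n); f=240/np.tan(np.radians(p["fov_y"])/2)
    R=cv2.Rodrigues(np.array(p["rvec"],float))[0]; return p,f,R,np.array(p["tvec"],float)
def ray(n,u,v,c=None):
    p,f,R,t=c or cam(n); d=np.array([(u-p["cx"])/f,(v-p["cy"])/f]); s=d.copy()
    for _ in range(20): s=d/(1+p["k1"]*(s@s))
    return -R.T@t, R.T@np.array([s[0],s[1],1.])
def onz(n,u,v,z,c=None):
    o,d=ray(n,u,v,c); return o+d*(z-o[2])/d[2]
def pix(n,P,c=None):
    p,f,R,t=c or cam(n); q=R@np.array(P,float)+t; s=q[:2]/q[2]; s=s*(1+p["k1"]*(s@s)); return s*f+[p["cx"],p["cy"]]
def snap(n,name):
    c=cam(n); im,d=bot.capture(n); cv2.imwrite(f"pics/{name}.png",im[...,::-1]); np.savez(f"pics/{name}.npz",im=im,d=d); return c,im,d
E
python3 - <<'E'
from h import *
for n in("scene","top"):
    c,im,d=snap(n,n+"0"); print(n,c[0])
print(bot.get_obs())
E
```

```text
scene {'fov_y': 45.90105782284745, 'cx': 329.82145203574964, 'cy': 232.6361143394943, 'k1': -0.012880623205227964, 'rvec': array([ 1.51272459,  2.04501311, -0.85420103]), 'tvec': array([ 158.94385685, -336.50251832, 1531.59128254])}
top {'fov_y': 56.15661902114559, 'cx': 319.56992079928824, 'cy': 239.60439028002156, 'k1': -0.03996885218128319, 'rvec': array([ 2.17191096, -2.20210337,  0.11709429]), 'tvec': array([ 13.21694537, 643.92384194, 892.02214214])}
{'time': 0.1, 'joint_positions': array([ 1.12199655e+00,  3.42630443e-01,  1.52492397e+00, -1.02107094e-05,
        1.27541453e+00, -1.45984646e-01]), 'dq': array([ 7.54651961e-04, -1.47273065e-03, -1.57645739e-03, -6.71334129e-05,
       -1.28344163e-03,  1.26519425e-03]), 'tau': array([ 2.90104872e-03, -4.32003808e+01, -2.44694084e+01,  7.20033492e-02,
        5.25138946e-02, -2.58275441e-05]), 'tool_pos': array([156.36140476, 500.76330486, 209.22535047]), 'tcp_rot': array([-3.14022958e+00, -1.90543645e-04,  2.83878037e+00]), 'contact_force': array([-0.07944822, -0.19689884, -0.05054722]), 'moment': array([-0.04475139, -0.02629747, -0.00847027]), 'finger_force': 0.0, 'grip_width': 91.7320703484556}
```

View pics/top0.png

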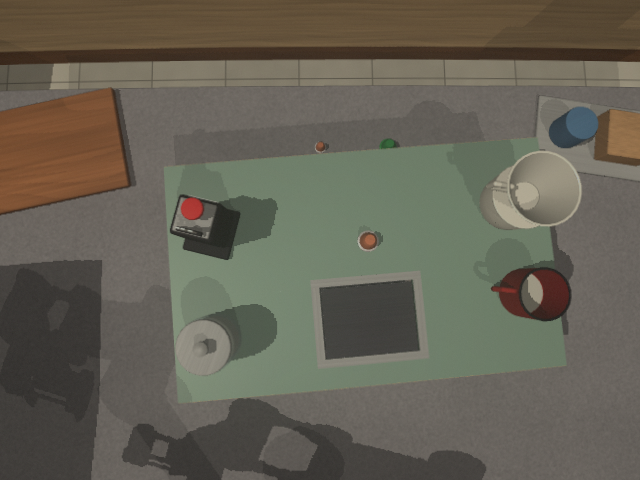

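View pics/scene0.png

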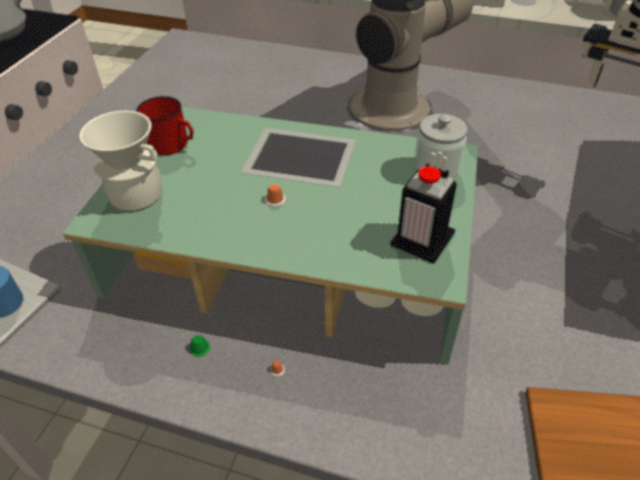

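Candidates, in top-image pixels: the copper capsule on the shelf (368,241), a smaller copper one on the worktop (320,147), and a green one (388,145). I choose (368,241): it stands on the shelf, isn't green, and is the larger of the two copper ones. The flap trim spans about (312–427, 272–366).

Run:
```python
from h import *
c=cam("top"); z=np.load("pics/top0.npz"); im=z["im"]
hsv=cv2.cvtColor(im,cv2.COLOR_RGB2HSV)
def quad(m):
    cs=max(cv2.findContours(m,cv2.RETR_EXTERNAL,cv2.CHAIN_APPROX_NONE)[0],key=cv2.contourArea)
    return cv2.boxPoints(cv2.minAreaRect(cs)), cs
g=cv2.inRange(hsv,(45,40,40),(90,255,255))
q,_=quad(cv2.morphologyEx(g,cv2.MORPH_CLOSE,np.ones((5,5))))
P=np.array([onz("top",*p,180,c)[:2] for p in q]);print("shelf",q.round(),P.round(),[np.linalg.norm(P[i]-P[i-1]).round() for i in range(4)])
sub=np.zeros(im.shape[:2],np.uint8); sub[262:380,300:440]=1
grey=((hsv[...,1]<40)&(hsv[...,2]<80)).astype(np.uint8)*sub
for nm,m in(("flap",grey),("trim",((hsv[...,1]<40)).astype(np.uint8)*sub)):
    q,cs=quad(m); P=np.array([onz("top",*p,180,c)[:2] for p in q]);print(nm,q.round(1).tolist(),P.round(1).tolist(),P.mean(0),[np.linalg.norm(P[i]-P[i-1]).round(1) for i in range(4)])
for i in(0,1,2,3):
    d=P[i]-P[i-1]; print(np.degrees(np.arctan2(d[1],d[0])).round(2))
# capsule: copper + rim
m=cv2.inRange(hsv,(0,90,60),(20,255,255)); m[:225]=0;m[260:]=0;m[:,:345]=0;m[:,395:]=0
mm=cv2.moments(m,True);print("copper",mm["m10"]/mm["m00"],mm["m01"]/mm["m00"],mm["m00"],onz("top",mm["m10"]/mm["m00"],mm["m01"]/mm["m00"],200,c))
r=((hsv[...,1]<60)&(hsv[...,2]>120)|(m>0)).astype(np.uint8);r[:225]=0;r[260:]=0;r[:,:345]=0;r[:,395:]=0
(_,cs)=quad(r);(u,v),R=cv2.minEnclosingCircle(cs);print("rim",u,v,R,onz("top",u,v,181,c), onz("top",u+R,v,181,c))
for k,uv in dict(mug=(535,294),drip=(520,195),jar=(203,347),disp=(210,230)).items(): print(k,onz("top",*uv,180,c).round())
cv2.imwrite("pics/c1.png",cv2.resize(im[215:385,290:450,::-1],None,fx=3.5,fy=3.5,interpolation=cv2.INTER_CUBIC))
```

```text
shelf [[157. 160.]
 [542. 123.]
 [566. 366.]
 [180. 403.]] [[ 773.  287.]
 [ 835. -393.]
 [ 409. -410.]
 [ 362.  242.]] [np.float64(413.0), np.float64(683.0), np.float64(426.0), np.float64(654.0)]
flap [[319.0, 287.6000061035156], [412.3999938964844, 279.1000061035156], [418.79998779296875, 350.1000061035156], [325.3999938964844, 358.6000061035156]] [[549.4, 9.8], [561.3, -149.4], [442.0, -156.8], [431.1, 0.7]] [495.97208019 -73.92986786] [np.float64(118.6), np.float64(159.6), np.float64(119.5), np.float64(157.9)]
trim [[300.0, 379.0], [300.0, 262.0], [439.0, 262.0], [439.0, 379.0]] [[398.4, 43.6], [593.2, 41.3], [589.8, -196.3], [393.3, -189.6]] [493.65817956 -75.24401559] [np.float64(233.2), np.float64(194.8), np.float64(237.6), np.float64(196.6)]
88.75
-0.66
-90.82
178.06
copper 367.8401826484018 240.6027397260274 219.0 [626.4523028  -72.30445221 200.        ]
rim 369.5 242.0 29.82039451599121 [625.59607554 -77.54487892 181.        ] [ 624.92550326 -128.71785898  181.        ]
mug [ 532. -362.  180.]
drip [ 705. -344.  180.]
jar [453. 205. 180.]
disp [650. 194. 180.]
```

View pics/c1.png

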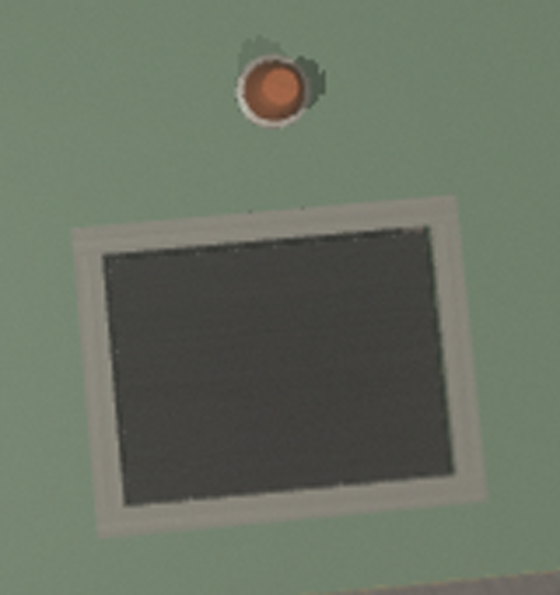

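The crop shows the copper capsule, with its silvery rim, standing on the shelf at about (368,241). The flap quad measures 119x159 mm, which matches the opening. Shelf yaw is about 4.3°, flap_edge is near (555,-70), and the capsule is about 71 mm beyond the edge. The gripper can't tilt, so both fingertips stay level. My plan is to:
1. Slide the capsule until it just overhangs the edge.
2. Hold the flap down with finger A.
3. Nudge the capsule over with finger B.

First I go up and across.

Emit:
{"fn": "step_arm", "kwargs": {
  "deltas": [
    [0.8,0,0,-0.1,-0.08],
    [0.5,0,0,-0.1,-0.08],
    [0,0,0,-0.1,-0.08],
    [0,0,0,-0.1,0],
    [0,-0.058,-0.075,0,0],
    [0,-0.058,-0.075,0,0],
    [0,-0.058,-0.075,0,0],
    [0,-0.058,-0.075,0,0]
  ]
}}

```text
time: 0.9
tool_pos: [284.0, 358.6, 409.6]
tcp_rot: [-3.141, -0.0, -3.067]
contact_force: [0.7, 0.3, 0.9]
grip_width: 32.3
finger_force: 0.0
```

Emit:
{"fn": "step_arm", "kwargs": {
  "deltas": [
    [0,-0.058,-0.075,0,0],
    [0,-0.058,-0.075,0,0],
    [0,-0.058,-0.075,0,0],
    [0,-0.058,-0.075,0,0],
    [0,-0.058,-0.075,0,0],
    [0,-0.058,-0.075,0,0],
    [0,-0.058,-0.075,0,0],
    [0,-0.058,-0.075,0,0]
  ]
}}

```text
time: 1.7
tool_pos: [537.8, 76.4, 409.5]
tcp_rot: [3.141, -0.001, -3.068]
contact_force: [1.3, 1.0, -0.0]
grip_width: 0.6
finger_force: 0.0
```

Emit:
{"fn": "step_arm", "kwargs": {
  "deltas": [
    [0,-0.02,-0.07,0,0],
    [0,-0.02,-0.07,0,0],
    [0,-0.02,-0.07,0,0],
    [0,0,0,0,0]
  ]
}}

```text
time: 2.1
tool_pos: [575.5, -28.4, 407.9]
tcp_rot: [-3.141, -0.003, -3.072]
contact_force: [0.1, 1.0, -0.3]
grip_width: 0.0
finger_force: 0.0
```

Run:
```python
from h import *
o=bot.get_obs();print(o["tool_pos"],o["tcp_rot"],o["joint_positions"].round(2),o["time"])
c,im,d=snap("wrist","w1")
```

```text
[575.54048323 -28.40439425 407.87637214] [-3.14107131e+00 -2.84744120e-03 -3.07239586e+00] [-0.18  0.39  0.92 -0.    1.83 -1.82] 2.1
```

View pics/w1.png

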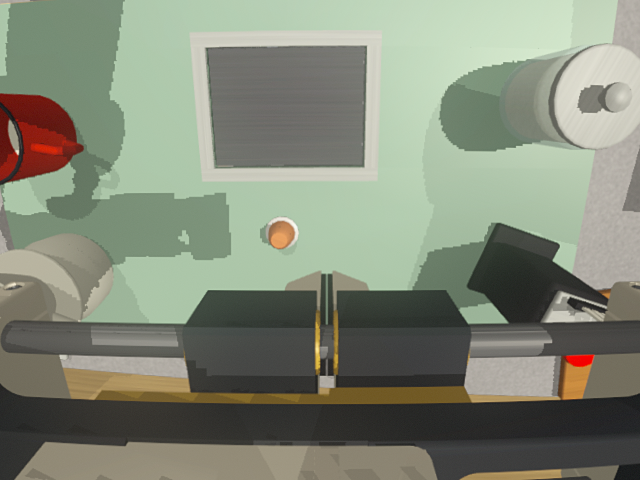

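The wrist view shows the capsule at about (282,232), and the flap with its far edge running from about (213,168) to (365,165). The fingers are at bottom centre. I'll measure precisely from here.

```bash
cat >> h.py <<'E'
def quad(m):
    cs=max(cv2.findContours(m,cv2.RETR_EXTERNAL,cv2.CHAIN_APPROX_NONE)[0],key=cv2.contourArea)
    return cv2.boxPoints(cv2.minAreaRect(cs)), cs
def capsule(im,c,n,roi):
    x0,y0,x1,y1=roi; h=cv2.cvtColor(im[y0:y1,x0:x1],cv2.COLOR_RGB2HSV)
    m=((h[...,0]<22)&(h[...,1]>90)&(h[...,2]>60)).astype(np.uint8)
    w=((h[...,1]<45)&(h[...,2]>140)).astype(np.uint8)
    cs=max(cv2.findContours(m|w,cv2.RETR_EXTERNAL,cv2.CHAIN_APPROX_NONE)[0],key=cv2.contourArea)
    P=np.array([onz(n,p[0][0]+x0,p[0][1]+y0,181,c)[:2] for p in cs])
    return P,m,w
E
python3 - <<'E'
from h import *
c=cam("wrist"); im=np.load("pics/w1.npz")["im"]; hsv=cv2.cvtColor(im,cv2.COLOR_RGB2HSV)
m=((hsv[...,1]<45)&(hsv[...,2]<140)).astype(np.uint8); s=np.zeros_like(m); s[36:176,200:374]=1
q,cs=quad(cv2.morphologyEx(m*s,cv2.MORPH_OPEN,np.ones((3,3))))
P=np.array([onz("wrist",*p,180,c)[:2] for p in q]);print(q.round(1).tolist(),P.round(1).tolist(),[np.linalg.norm(P[i]-P[i-1]).round(1) for i in range(4)])
# far edge line fit
pts=np.array([onz("wrist",*p[0],180,c)[:2] for p in cs])
ex=np.array([.997,.075]);s=pts@ex; far=pts[s>s.max()-5]; vx,vy,x0,y0=cv2.fitLine(far.astype(np.float32),cv2.DIST_HUBER,0,.1,.1).ravel();print("line",vx,vy,x0,y0,np.degrees(np.arctan2(-vx*np.sign(vy),abs(vy))))
P,mm,w=capsule(im,c,"wrist",(258,210,306,255)); (a,b),r=cv2.minEnclosingCircle(P.astype(np.float32));print("cap",a,b,r,P.min(0),P.max(0))
print(hsv[100,280],hsv[174,280],hsv[200,280])
E
```

```text
[[206.0, 46.79999923706055], [366.0, 45.20000076293945], [367.20001220703125, 166.0], [207.1999969482422, 167.60000610351562]] [[440.7, -155.1], [429.0, 2.2], [547.2, 15.1], [560.7, -154.9]] [np.float64(120.0), np.float64(157.8), np.float64(118.9), np.float64(170.5)]
line 0.0704624 -0.9975144 553.05817 -66.12977 4.040546
cap 627.2777099609375 -73.15579986572266 37.324737548828125 [599.73774516 -99.30096278] [654.81771668 -45.15648451]
[ 23   9 109] [ 28  18 203] [ 56  37 201]
```

Emit:
{"fn": "step_arm", "kwargs": {
  "deltas": [
    [0,-0.088,-0.049,0,0],
    [0,-0.088,-0.049,0,0],
    [0,0,0,0.1,0],
    [0,0,0,0.1,0],
    [0,0,0,0.1,0],
    [0,0,0,0.08,0],
    [0,0,0,0.03,0],
    [0,0,0,0.013,0]
  ]
}}

```text
time: 2.95
tool_pos: [662.4, -63.7, 196.1]
tcp_rot: [3.14, -0.004, -3.066]
contact_force: [-0.1, -0.1, -0.2]
grip_width: 0.6
finger_force: 0.0
```

Run:
```python
from h import *
o=bot.get_obs();print(o["tool_pos"],o["tcp_rot"],o["time"])
c,im,d=snap("wrist","w2");
```

```text
[662.35342194 -63.70826011 196.07105356] [ 3.13986495 -0.00415441 -3.0660596 ] 2.95
```

View pics/w2.png

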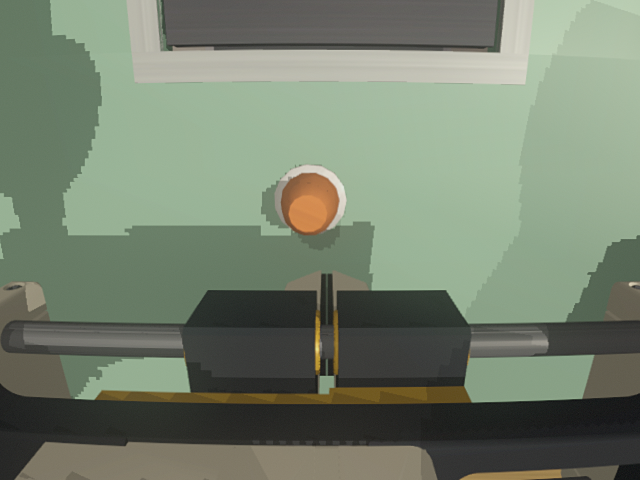

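Close view: the capsule rim is centred near (311,202), the trim's inner edge is at about row 50, and the fingers are behind the capsule, slightly to +y.

```bash
cat >> h.py <<'E'
def look(name,v0=60):
    c,im,d=snap("wrist",name); return meas(c,im,v0)
def meas(c,im,v0,dbg=True):
    h=cv2.cvtColor(im,cv2.COLOR_RGB2HSV).astype(int)
    pts=[]
    for u in range(215,470,5):
        if 255<u<370: continue
        col=im[:,u].astype(int).sum(1)/3
        v=v0
        while v>0 and col[v]>130: v-=1
        pts.append(onz("wrist",u,v+.5,180,c)[:2])
    P=np.array(pts,np.float32); vx,vy,x0,y0=cv2.fitLine(P,cv2.DIST_HUBER,0,.1,.1).ravel()
    if vy<0: vx,vy=-vx,-vy
    ey=np.array([vx,vy]); ex=np.array([vy,-vx])
    m=((h[...,0]<18)&(h[...,1]>120)&(h[...,2]>70)).astype(np.uint8); m[:,:230]=0;m[:,400:]=0; m[285:]=0
    k=max(cv2.findContours(m,cv2.RETR_EXTERNAL,cv2.CHAIN_APPROX_NONE)[0],key=cv2.contourArea)
    x,y,w,hh=cv2.boundingRect(k)
    ring=((h[...,1]<60)&(im.sum(2)>450)).astype(np.uint8); R=np.zeros_like(ring); R[max(y-14,0):y+hh,x-14:x+w+14]=1
    ring=(ring&R)|m
    lab,L,st,_=cv2.connectedComponentsWithStats(ring); i=L[y+hh//2,x+w//2]
    print("copper box",x,y,w,hh,"rim box",st[i][:4], "edge yaw",np.degrees(np.arctan2(-vx,vy)).round(2),"edge x at y=-70",x0+vx/vy*(-70-y0))
    E=np.array([x0+vx/vy*(-70-y0),-70.])
    a=onz("wrist",st[i][0],y+hh/2,181,c)[:2];b=onz("wrist",st[i][0]+st[i][2],y+hh/2,181,c)[:2];t=onz("wrist",x+w/2,st[i][1],181,c)[:2]
    print("rim width",np.linalg.norm(a-b),"sy",((a+b)/2-E)@ey,"sx from top",(t-E)@ex+18.5)
    T=bot.get_obs()["tool_pos"][:2]; print("tcp s",(T-E)@ex,(T-E)@ey, "t",bot.get_obs()["time"])
E
python3 - <<'E'
from h import *
meas(cam("wrist"),np.load("pics/w2.npz")["im"],62)
E
```

```text
copper box 281 173 58 62 rim box [267 159  86  76] edge yaw 4.2 edge x at y=-70 555.2634
rim width 44.30309659602385 sy -10.485615760376572 sx from top 69.6118234267109
tcp s 107.6763527857386 -1.8932841868805523 t 3.0
```

```bash
sed -i 's/h\[...,1\]<60)&(im.sum(2)>450)/h[...,1]<38)\&(im.sum(2)>440)/' h.py
python3 - <<'E'
from h import *
meas(cam("wrist"),np.load("pics/w2.npz")["im"],62)
E
```

```text
copper box 281 173 58 62 rim box [279 163  68  72] edge yaw 4.2 edge x at y=-70 555.2634
rim width 35.016372754080656 sy -8.93213827194252 sx from top 71.59776345654194
tcp s 107.6763527857386 -1.8932841868805523 t 3.0
```

Emit:
{"fn": "step_arm", "kwargs": {
  "deltas": [
    [0,0.006,-0.016,0,0],
    [0,0.016,0,0,0],
    [0,0.016,0,0,0],
    [0,0.016,0,0,0],
    [0,0.016,0,0,0],
    [0,0.016,0,0,0],
    [0,0.012,0,0,0],
    [0,0.006,0,0,0]
  ]
}}

```text
time: 3.8
tool_pos: [611.7, -77.3, 198.7]
tcp_rot: [3.142, 0.0, -3.068]
contact_force: [0.0, 0.0, -0.5]
grip_width: 0.4
finger_force: 0.0
```

Run:
```python
from h import *
look("w3",62)
```

```text
copper box 319 268 29 7 rim box [  0   0 640 480] edge yaw 4.32 edge x at y=-70 508.7119
rim width 370.3997617794939 sy -19.402173579882934 sx from top -8.186236983514203
tcp s 102.06847930964547 -15.055236334227484 t 3.85
```

View pics/w3.png

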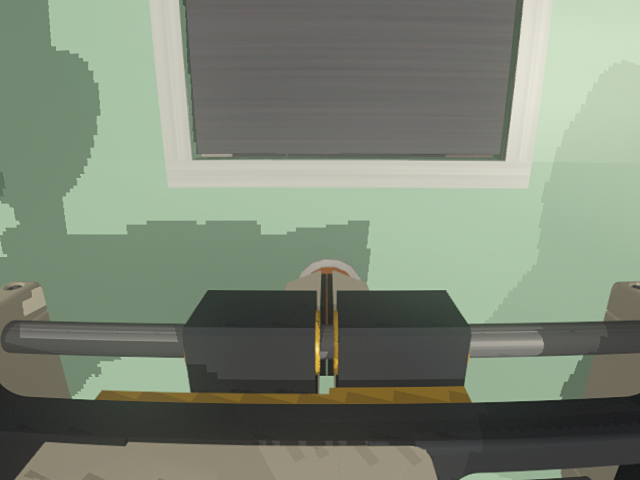

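The capsule's front rim now shows at (329,261), in front of the fingers, and the trim's inner edge is at row ~158.

Run:
```python
from h import *
c=cam("wrist"); im=np.load("pics/w3.npz")["im"]
try: meas(c,im,175)
except Exception as e: print(e)
E=np.array([555.2,-70]);ex=np.array([.9973,.0733]);ey=np.array([-.0733,.9973])
for uv in((329,261),(300,278),(359,278)):
    p=onz("wrist",*uv,181,c)[:2]-E; print(p@ex,p@ey)
print(bot.get_obs()["tool_pos"], (bot.get_obs()["tool_pos"][:2]-E)@ex)
```

```text
copper box 319 268 29 7 rim box [  0   0 640 480] edge yaw 4.05 edge x at y=-70 554.58936
rim width 370.38634844926435 sy -15.664078756937645 sx from top -53.979119542998745
tcp s 56.375062082552226 -11.338213105524979 t 3.85
54.534958890285935 -10.0979900690557
64.67562581072738 -26.100739435624238
64.63426755118071 6.52381857620156
[611.62383857 -77.3328345  198.66159232] 55.733997437883986
```

Run:
```python
from h import *
c=cam("wrist"); T=bot.get_obs()["tool_pos"]; print("cam pos",-c[2].T@c[3]-T, "tip px",pix("wrist",T-[0,0,11],c),"tcp",pix("wrist",T,c))
z=np.load("pics/w3.npz");d=z["d"]
for u,v in((329,261),(329,266),(329,269),(305,285),(345,285),(300,300)):
    p,f,R,t=c; o,r=ray("wrist",u,v,c); print(u,v,d[v,u],(o+r*d[v,u]).round(1),z["im"][v,u])
for n in("top","scene"): 
    cc,im,dd=snap(n,n+"3"); u,v=pix(n,[T[0],T[1],195],cc).astype(int); print(n,u,v)
    cv2.imwrite(f"pics/{n}3c.png",cv2.resize(im[v-60:v+60,u-80:u+80,::-1],None,fx=4,fy=4,interpolation=cv2.INTER_CUBIC))
```

```text
cam pos [-78.70930382  -5.8171176  174.59917663] tip px [326.51274888 267.83875767] tcp [326.50541327 276.46014098]
329 261 203.83759 [609.3 -76.2 183.6] [176 172 161]
329 266 205.72302 [612.6 -75.9 182.6] [161 148 134]
329 269 201.17755 [612.3 -76.  187.3] [142  95  60]
305 285 157.40602 [602.2 -87.  229.7] [143 137 117]
345 285 156.22424 [600.4 -70.5 230.8] [143 138 119]
300 300 91.2151 [576.6 -86.3 291.1] [51 54 51]
top 370 249
scene 275 188
```

View pics/scene3c.png

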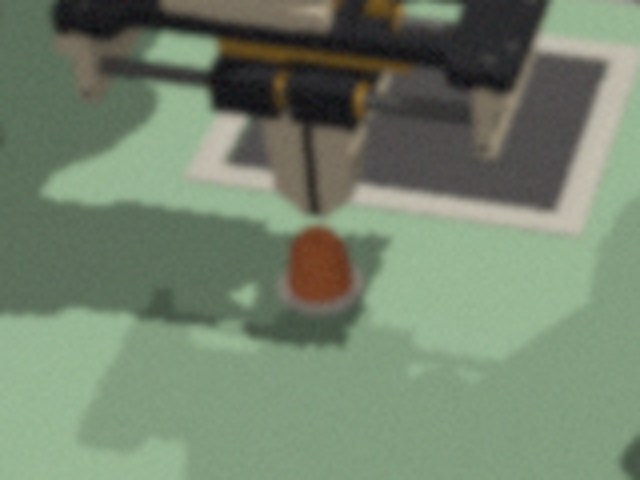

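The scene crop shows the capsule still at its old place (275,195), with the fingertips at about (274,181), above and on the robot side of it. The fingers skimmed over the top, so the tips are higher than I assumed. I'll measure the actual tip height.

Run:
```python
from h import *
c=cam("wrist"); z=np.load("pics/w3.npz");d=z["d"];im=z["im"]
for u in(297,310,318,340,350,358):
    for v in range(266,292,4):
        o,r=ray("wrist",u,v,c); print(u,v,im[v,u],(o+r*d[v,u]).round(0).tolist() if d[v,u]>0 else None, end=" | ")
    print()
o=bot.get_obs();print(o["tool_pos"],o["tcp_rot"],o["contact_force"],o["joint_positions"])
```

```text
297 266 [117 139 115] [616.0, -93.0, 179.0] | 297 270 [117 137 114] [618.0, -93.0, 180.0] | 297 274 [117 138 115] [621.0, -93.0, 179.0] | 297 278 [124 137 114] [623.0, -93.0, 179.0] | 297 282 [144 138 118] [602.0, -90.0, 228.0] | 297 286 [144 138 118] [603.0, -90.0, 231.0] | 297 290 [104 100  85] [577.0, -87.0, 285.0] | 
310 266 [169 163 154] [615.0, -86.0, 181.0] | 310 270 [167 163 153] [616.0, -86.0, 183.0] | 310 274 [148 142 123] [602.0, -85.0, 219.0] | 310 278 [143 138 118] [602.0, -85.0, 224.0] | 310 282 [143 137 117] [602.0, -85.0, 229.0] | 310 286 [143 137 117] [602.0, -85.0, 231.0] | 310 290 [105 101  86] [577.0, -84.0, 285.0] | 
318 266 [170 167 156] [614.0, -82.0, 182.0] | 318 270 [143 109  79] [602.0, -82.0, 215.0] | 318 274 [145 139 120] [602.0, -82.0, 219.0] | 318 278 [144 138 118] [602.0, -82.0, 224.0] | 318 282 [144 139 118] [602.0, -82.0, 228.0] | 318 286 [143 138 118] [602.0, -82.0, 231.0] | 318 290 [146 139 119] [601.0, -82.0, 237.0] | 
340 266 [165 162 152] [613.0, -70.0, 182.0] | 340 270 [139  95  64] [614.0, -70.0, 185.0] | 340 274 [144 140 121] [602.0, -72.0, 21
[... 365 characters left out ...]
, 223.0] | 350 282 [143 139 118] [600.0, -68.0, 229.0] | 350 286 [144 138 119] [601.0, -68.0, 232.0] | 350 290 [105 103  88] [576.0, -74.0, 286.0] | 
358 266 [120 141 117] [613.0, -60.0, 180.0] | 358 270 [118 141 116] [616.0, -60.0, 179.0] | 358 274 [118 130 112] [618.0, -59.0, 180.0] | 358 278 [168 161 152] [620.0, -59.0, 181.0] | 358 282 [143 138 118] [601.0, -65.0, 228.0] | 358 286 [143 139 118] [601.0, -65.0, 232.0] | 358 290 [103 101  87] [576.0, -72.0, 287.0] | 
[612.36547257 -77.29854072 198.56263126] [ 3.14154744e+00  2.85022034e-04 -3.06747042e+00] [-0.54730079 -0.62792228  0.6297092 ] [-2.49736498e-01  5.21352829e-01  1.26968383e+00  1.36877520e-04
  1.35030018e+00 -1.89468499e+00]
```

Emit:
{"fn": "step_arm", "kwargs": {
  "deltas": [
    [0.4,-0.06,0,-0.06,0],
    [0.8,-0.06,0,0,0],
    [0.8,0,0,0,0],
    [0.8,0,0,0,0],
    [0.8,0,0,0,0],
    [0.8,0,0,0,0]
  ]
}}

```text
time: 4.55
tool_pos: [671.5, -72.9, 228.5]
tcp_rot: [3.141, -0.0, -3.068]
contact_force: [-0.4, 0.5, 0.2]
grip_width: 43.5
finger_force: 0.0
```

Run:
```python
from h import *
o=bot.get_obs();T=o["tool_pos"]
c,im,d=snap("wrist","w4"); print(T,o["grip_width"])
# points belonging to fingers: project depth to world, near TCP
vs,us=np.mgrid[200:420:2,100:560:2]
res=[]
for u,v in zip(us.ravel(),vs.ravel()):
    if d[v,u]>0:
        o_,r=ray("wrist",u,v,c); p=o_+r*d[v,u]-T
        if abs(p[0])<25 and abs(p[1])<90 and -40<p[2]<60: res.append((u,v,*p))
r=np.array(res); 
for lo in range(-80,80,10):
    k=r[(r[:,3]>=lo)&(r[:,3]<lo+10)]
    if len(k):
        j=k[np.argmin(k[:,4])]; print(lo,len(k),j.round(1))
```

```text
[671.53777767 -72.94069573 228.5212412 ] 43.459576472461606
-40 175 [260.  274.   -8.3 -30.   20.8]
-30 363 [278.  274.   -6.8 -22.6  16.1]
20 403 [374.  304.    5.   22.6  16.3]
30 120 [398.  276.  -12.5  30.6  22.1]
```

View pics/w4.png

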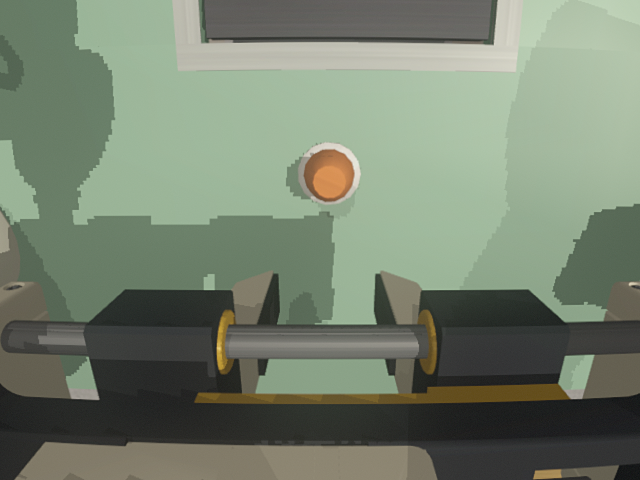

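The view shows the open fingers, which are wedge-shaped, with their tips at about (278,272) and (376,272), and the capsule unmoved at (329,174). Depth puts the tips about 15 mm above the reported TCP height, so the whole tool sits about 25 mm higher than stated. I'll go down behind the capsule, feeling for the shelf.

Emit:
{"fn": "step_arm", "kwargs": {
  "deltas": [
    [0,0,0,0.04,0],
    [0,0,0,0.04,0],
    [0,0,0,0.016,0],
    [0,0,0,0.004,0],
    [0,0,0,0.004,0],
    [0,0,0,0,0]
  ]
}}

```text
time: 5.2
tool_pos: [672.5, -72.9, 177.3]
tcp_rot: [-3.141, 0.001, -3.067]
contact_force: [0.5, 0.3, 0.1]
grip_width: 9.1
finger_force: 0.0
```

Emit:
{"fn": "step_arm", "kwargs": {
  "deltas": [
    [0,0,0,0.003,0],
    [0,0,0,0,0]
  ]
}}

```text
time: 5.4
tool_pos: [672.3, -72.8, 175.4]
tcp_rot: [-3.141, 0.001, -3.067]
contact_force: [0.5, -1.0, 0.8]
grip_width: 0.4
finger_force: 0.0
```

Run:
```python
from h import *
print(bot.get_obs()["tool_pos"],bot.get_obs()["contact_force"])
c,im,d=snap("wrist","w5"); T=bot.get_obs()["tool_pos"]
for u in (316,320,338):
  for v in range(262,282,2):
    o,r=ray("wrist",u,v,c); p=o+r*d[v,u]
    print(v,p.round(0)[[0,2]],end=" ")
  print()
```

```text
[672.33129787 -72.83005388 175.37185718] [ 0.51951638 -0.95102642  0.77804669]
262 [663. 179.] 264 [664. 180.] 266 [665. 180.] 268 [666. 180.] 270 [667. 181.] 272 [662. 195.] 274 [593. 350.] 276 [662. 198.] 278 [662. 201.] 280 [662. 203.] 
262 [663. 180.] 264 [664. 180.] 266 [665. 179.] 268 [666. 180.] 270 [662. 192.] 272 [662. 194.] 274 [662. 196.] 276 [662. 198.] 278 [662. 200.] 280 [662. 202.] 
262 [662. 181.] 264 [663. 180.] 266 [664. 180.] 268 [665. 180.] 270 [666. 180.] 272 [661. 195.] 274 [661. 197.] 276 [662. 198.] 278 [661. 202.] 280 [661. 204.]
```

Emit:
{"fn": "step_arm", "kwargs": {
  "deltas": [
    [0,0,0,0.006,0],
    [0,0,0,0.003,0],
    [0,0,0,0,0]
  ]
}}

```text
time: 5.75
tool_pos: [672.0, -72.8, 170.0]
tcp_rot: [3.141, -0.001, -3.067]
contact_force: [-0.2, -0.2, 0.1]
grip_width: 0.7
finger_force: 0.0
```

Emit:
{"fn": "step_arm", "kwargs": {
  "deltas": [
    [0,0.016,0,0,0],
    [0,0.016,0,0,0],
    [0,0.016,0,0,0],
    [0,0.016,0,0,0],
    [0,0.012,0,0,0],
    [0,0.006,0,0,0]
  ]
}}

```text
time: 6.35
tool_pos: [630.6, -76.0, 170.8]
tcp_rot: [3.142, 0.0, -3.068]
contact_force: [0.9, 0.3, -0.1]
grip_width: 0.5
finger_force: 0.0
```

Run:
```python
from h import *
print(bot.get_obs()["tool_pos"],bot.get_obs()["contact_force"])
c,im,d=snap("wrist","w6")
try: meas(c,im,130)
except Exception as e: print(e)
cv2.imwrite("pics/w6c.png",im[60:300,160:480,::-1])
```

```text
[630.62044276 -75.96541045 170.80093306] [ 0.86404127  0.32493016 -0.10369386]
copper box 295 208 64 74 rim box [281 194  92  88] edge yaw 4.2 edge x at y=-70 554.9684
rim width 42.29868112332773 sy -11.282062166482781 sx from top 49.27129786226292
tcp s 74.94386387372379 -11.485570918514037 t 6.4
```

View pics/w6c.png

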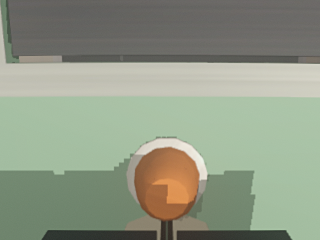

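The crop shows the capsule standing against the closed fingertips, with its front rim at about (328,197) and the trim edge at row ~122. It is being pushed cleanly at 24.4 mm ahead of the TCP. I'll carry on to about 8 mm short of the edge.

Emit:
{"fn": "step_arm", "kwargs": {
  "deltas": [
    [0,0.012,0,0,0],
    [0,0.016,0,0,0],
    [0,0.016,0,0,0],
    [0,0.016,0,0,0],
    [0,0.012,0,0,0],
    [0,0.008,0,0,0],
    [0,0.005,0,0,0],
    [0,0,0,0,0]
  ]
}}

```text
time: 7.2
tool_pos: [588.7, -79.1, 170.6]
tcp_rot: [3.142, 0.0, -3.068]
contact_force: [0.4, 0.2, -0.1]
grip_width: 0.5
finger_force: 0.0
```

Run:
```python
from h import *
print(bot.get_obs()["tool_pos"],bot.get_obs()["contact_force"])
c,im,d=snap("wrist","w7")
try: meas(c,im,230)
except Exception as e: print(e)
for u in(327,):
  for v in range(150,275,3):
    o,r=ray("wrist",u,v,c); p=o+r*d[v,u]; print(v,im[v,u],p.round(0)[[0,2]])
for u in(230,420):
  for v in range(195,230,3): print(u,v,im[v,u],end=' ')
```

```text
[588.72113045 -79.09061498 170.60018677] [ 0.44850617  0.21021194 -0.11822901]
copper box 294 207 65 74 rim box [286 197  87  84] edge yaw 4.0 edge x at y=-70 554.8777
rim width 39.90417192302189 sy -10.12414987894275 sx from top 8.657554606287672
tcp s 33.34646599826953 -11.4017842796575 t 7.25
150 [105 101  99] [526. 180.]
153 [103 100  97] [527. 177.]
156 [107 104 100] [528. 179.]
159 [107 105 101] [529. 179.]
162 [110 106 104] [531. 179.]
165 [110 107 106] [532. 178.]
168 [107 104 101] [533. 178.]
171 [109 107 103] [535. 180.]
174 [109 107 104] [536. 178.]
177 [108 106  99] [537. 179.]
180 [108 105  99] [539. 179.]
183 [110 105 100] [540. 180.]
186 [109 105 102] [541. 178.]
189 [111 106 101] [543. 179.]
192 [111 106 101] [544. 179.]
195 [107 103  99] [545. 179.]
198 [226 219 208] [546. 181.]
201 [229 223 212] [547. 182.]
204 [232 226 217] [549. 183.]
207 [162 103  64] [549. 186.]
210 [167 106  67] [550. 189.]
213 [175 113  72] [550. 192.]
216 [176 113  71] [551. 196.]
219 [177 115  70] [551. 198.]
222 [182 117  70] [551. 201.]
225 [186 120  71] [552. 202.]
228 [193 124  75] [553.
[... 284 characters left out ...]
6 105  62] [564. 209.]
261 [164 103  63] [565. 209.]
264 [165 103  62] [567. 208.]
267 [166 105  62] [568. 207.]
270 [164 103  59] [569. 209.]
273 [168 105  63] [571. 207.]
230 195 [105 103 100] 230 198 [109 107 102] 230 201 [107 105 102] 230 204 [106 104  99] 230 207 [106 105 101] 230 210 [103 102  98] 230 213 [ 88 100  86] 230 216 [114 127 110] 230 219 [184 182 171] 230 222 [197 195 183] 230 225 [199 198 185] 230 228 [199 198 185] 420 195 [108 107 105] 420 198 [113 111 106] 420 201 [110 108 106] 420 204 [111 110 106] 420 207 [113 110 106] 420 210 [112 110 105] 420 213 [ 97 111  94] 420 216 [116 129 112] 420 219 [174 174 161] 420 222 [199 197 185] 420 225 [201 199 187] 420 228 [204 202 190]
```

Emit:
{"fn": "step_arm", "kwargs": {
  "deltas": [
    [0,0.004,0,0,0],
    [0,0.004,0,0,0],
    [0,0.003,0,0,0],
    [0,0.002,0,0,0],
    [0,0,0,0,0]
  ]
}}

```text
time: 7.75
tool_pos: [582.3, -79.5, 170.5]
tcp_rot: [3.141, -0.0, -3.067]
contact_force: [0.2, -0.4, -0.0]
grip_width: 0.8
finger_force: 0.0
```

Run:
```python
from h import *
for k in range(2):
    c,im,d=snap("wrist",f"w8{k}"); meas(c,im,245)
    for u in (319,327,335):
        v=230
        while im[v,u].sum()>400 or im[v,u,0]>int(im[v,u,2])+25: v-=1
        p=onz("wrist",u,v+1,181.5,c)[:2]-[554.9,-70]; print(u,v,p@[.9973,.0733]+18.5)
print(bot.get_obs()["tool_pos"])
```

```text
copper box 294 207 65 75 rim box [286 198  87  84] edge yaw 4.28 edge x at y=-70 554.83954
rim width 39.9040518080439 sy -10.152896208834159 sx from top 2.6593546671523853
tcp s 26.759420215109703 -11.524626431046146 t 7.8
319 197 2.507535365056304
327 197 2.5032855711375745
335 197 2.4982988970395184
copper box 294 207 65 74 rim box [286 198  87  83] edge yaw 4.28 edge x at y=-70 554.91034
rim width 39.88742160914881 sy -10.15562241886535 sx from top 2.6591938566829434
tcp s 26.70848907623749 -11.5321035614823 t 7.85
319 197 2.5780564272411297
327 197 2.5737876144629155
335 197 2.5687819211017846
[582.40505765 -79.50648537 170.48122608]
```

Emit:
{"fn": "step_arm", "kwargs": {
  "deltas": [
    [0,0.0014,0,0,0],
    [0,0.001,0,0,0],
    [0,0,0,0,0]
  ]
}}

```text
time: 8.15
tool_pos: [581.2, -79.6, 170.5]
tcp_rot: [3.141, 0.0, -3.067]
contact_force: [-0.3, -0.8, -0.1]
grip_width: 0.3
finger_force: 0.0
```

Run:
```python
from h import *
c,im,d=snap("wrist","w9"); meas(c,im,248)
for u in (319,327,335):
        v=230
        while im[v,u].sum()>400 or im[v,u,0]>int(im[v,u,2])+25: v-=1
        p=onz("wrist",u,v+1,181.5,c)[:2]-[554.9,-70]; print(u,v,p@[.9973,.0733]+18.5)
print(bot.get_obs()["tool_pos"])
```

```text
copper box 295 208 64 74 rim box [287 198  81  84] edge yaw 4.29 edge x at y=-70 555.16876
rim width 37.1622210034124 sy -11.05216242512258 sx from top 1.2146035297952302
tcp s 25.250454118994213 -11.504888247790594 t 8.2
319 197 1.3923039479290047
327 197 1.3879557775033504
335 197 1.3828707506787836
[581.20839096 -79.58569917 170.48567591]
```

The capsule is at +1.3 mm from the edge (overhanging but stable) and −11 mm sideways. I retreat, lift, open to about 80 mm, and go to straddle it over the opening.

Emit:
{"fn": "step_arm", "kwargs": {
  "deltas": [
    [0,-0.04,0,0,0],
    [0.87,0,0,-0.07,0],
    [0.87,0,0,-0.05,0],
    [0.87,0.056,0.017,0,0],
    [0.87,0.056,0.017,0,0],
    [0.87,0,0,0,0],
    [0.87,0,0,0,0],
    [0.87,0,0,0,0]
  ]
}}

```text
time: 9.0
tool_pos: [544.9, -65.6, 230.6]
tcp_rot: [-3.141, 0.001, -3.067]
contact_force: [0.6, 0.5, 0.6]
grip_width: 51.9
finger_force: 0.0
```

Emit:
{"fn": "step_arm", "kwargs": {
  "deltas": [
    [0.87,0,0,0,0],
    [0.87,0,0,0,0],
    [0.87,0,0,0,0],
    [0.87,0,0,0,0]
  ]
}}

```text
time: 9.4
tool_pos: [544.2, -65.4, 230.3]
tcp_rot: [3.141, -0.0, -3.067]
contact_force: [-0.0, -0.0, 0.1]
grip_width: 79.1
finger_force: 0.0
```

Run:
```python
from h import *
E=np.array([554.95,-70]);ex=np.array([.9972,.0740]);ey=np.array([-.0740,.9972])
o=bot.get_obs();T=o["tool_pos"];print(T,o["grip_width"],(T[:2]-E)@ex,(T[:2]-E)@ey,o["tcp_rot"],o["time"])
c,im,d=snap("wrist","w10"); ct,it,dt=snap("top","t10"); 
h=cv2.cvtColor(im,cv2.COLOR_RGB2HSV)
m=((h[...,0]<18)&(h[...,1]>120)&(h[...,2]>70)).astype(np.uint8); m[:,:200]=0;m[:,450:]=0
n,L,st,ce=cv2.connectedComponentsWithStats(m); print([(s.tolist()) for s in st[1:] if s[4]>30])
print(pix("wrist",[*(E+1.3*ex-11*ey),208],c))
for v in range(240,360,8):
  r_=[]
  for u in (200,215,230,422,437,452):
    o_,r=ray("wrist",u,v,c); p=o_+r*d[v,u]; q=p[:2]-E; r_.append((int(round(q@ex)),int(round(q@ey)),int(p[2]-T[2])))
  print(v,r_)
```

```text
[544.22198464 -65.36744277 230.25586944] 79.07594609408665 -10.355167679203834 5.413459202411964 [ 3.14138486e+00 -2.28279647e-04 -3.06747318e+00] 9.4
[[277, 241, 45, 52, 1887]]
[297.5377578  279.06209408]
240 [(-12, -75, -51), (-12, -65, -50), (-12, -56, -51), (-12, 66, -51), (-12, 75, -51), (-13, 84, -50)]
248 [(-7, -75, -51), (-7, -66, -51), (-7, -56, -50), (-7, 66, -51), (-6, 76, -52), (-8, 84, -48)]
256 [(0, -77, -53), (0, -67, -55), (0, -57, -54), (0, 68, -55), (0, 77, -55), (-2, 85, -50)]
264 [(4, -76, -50), (4, -66, -49), (3, -56, -49), (4, 67, -50), (4, 76, -50), (4, 86, -49)]
272 [(9, -76, -49), (9, -67, -49), (-21, -38, 19), (-21, 48, 19), (9, 77, -50), (9, 87, -50)]
280 [(15, -77, -50), (-21, -42, 27), (-20, -36, 24), (-19, 47, 22), (-21, 53, 26), (-21, 59, 27)]
288 [(-21, -46, 35), (-21, -40, 34), (-19, -35, 31), (-19, 45, 31), (-21, 50, 35), (-21, 56, 35)]
296 [(-21, -44, 41), (-21, -38, 41), (-17, -34, 34), (-17, 45, 33), (-21, 49, 41), (-21, 55, 41)]
304 [(-20, -42, 47), (-21, -36, 48), (-14, -34, 35), (-14, 45, 35), (-20, 47, 47), (-21, 52, 48)]
312 [(-21, -40, 54), (-19, -36, 51), (-11, -34, 36), (-11, 45, 35), (-19, 46, 51), (-21, 51, 54)]
320 [(-21, -38, 60), (-19, -34, 56), (-8, -34, 38), (-8, 45, 37), (-18, 45, 55), (-21, 49, 59)]
328 [(-41, -24, 96), (-42, -20, 98), (-41, -17, 96), (-40, 28, 96), (-40, 32, 96), (-41, 35, 97)]
336 [(-39, -24, 98), (-40, -20, 98), (-40, -17, 99), (-40, 27, 98), (-40, 31, 98), (-39, 35, 97)]
344 [(-38, -24, 99), (-39, -20, 100), (-38, -17, 99), (-38, 28, 98), (-38, 31, 98), (-39, 34, 101)]
352 [(-36, -24, 99), (-36, -21, 99), (-36, -17, 99), (-36, 28, 99), (-36, 31, 99), (-37, 34, 100)]
```

Finger faces measure at sy −34 and +45, as planned, with the capsule between them. I set back a little and turn slightly so that only finger A bears on the flap, then descend.

Emit:
{"fn": "step_arm", "kwargs": {
  "deltas": [
    [0.87,0.008,0,0,-0.033],
    [0.87,0,0,0.06,0],
    [0.87,0,0,0.04,0],
    [0.87,0,0,0.015,0],
    [0.87,0,0,0.015,0],
    [0.87,0,0,0.01,0]
  ]
}}

```text
time: 10.1
tool_pos: [540.4, -65.7, 160.6]
tcp_rot: [-3.141, 0.001, -3.015]
contact_force: [0.1, 0.2, 0.8]
grip_width: 79.7
finger_force: 0.4
```

```bash
cat >> h.py <<'E'
E0=np.array([554.95,-70]);ex0=np.array([.9972,.0740]);ey0=np.array([-.0740,.9972])
def st(name):
    o=bot.get_obs();T=o["tool_pos"];print("tcp s",((T[:2]-E0)@ex0).round(1),((T[:2]-E0)@ey0).round(1),T[2].round(1),"F",o["contact_force"].round(1),"t",o["time"],o["grip_width"])
    c,im,d=snap("wrist",name);h=cv2.cvtColor(im,cv2.COLOR_RGB2HSV)
    m=((h[...,0]<18)&(h[...,1]>110)&(h[...,2]>60)).astype(np.uint8); m[:,:200]=0;m[:,450:]=0
    n,L,s_,ce=cv2.connectedComponentsWithStats(m)
    for i in range(1,n):
        if s_[i][4]>100:
            v,u=np.nonzero(L==i); P=[]
            for a,b in zip(u,v):
                if d[b,a]>0:
                    o_,r=ray("wrist",a,b,c); p=o_+r*d[b,a]; P.append([(p[:2]-E0)@ex0,(p[:2]-E0)@ey0,p[2]])
            P=np.array(P); print("copper",s_[i].tolist(),"med",np.median(P,0).round(1),"p2",np.percentile(P,2,0).round(1),"p98",np.percentile(P,98,0).round(1))
    # flap depth near centre, sx=-60
    for sx in(-100,-60,-40):
        P=[E0[0]+sx*ex0[0],E0[1]+sx*ex0[1],175]; u,v=pix("wrist",P,c).astype(int)
        if 0<=u<640 and 0<=v<480 and d[v,u]>0:
            o_,r=ray("wrist",u,v,c); p=o_+r*d[v,u]; q=(p[:2]-E0)@ex0; print("flap at sx",q.round(1),"z",p[2].round(1),"angle",np.arctan2(179-p[2],q+120).round(2))
E
python3 -c "
from h import *
st('w11')"
```

```text
tcp s -14.2 5.4 160.6 F [0.1 0.2 0.8] t 10.1 79.7104186285225
copper [257, 298, 63, 27, 1335] med [-11.1 -11.  191.5] p2 [-13.5 -23.7 184.2] p98 [ -4.7   1.1 201. ]
copper [258, 359, 54, 18, 677] med [  4.  -10.7 208.1] p2 [  0.7 -19.8 203.2] p98 [  8.7  -1.6 209.2]
flap at sx -99.9 z 178.9 angle 0.0
flap at sx -60.8 z 177.0 angle 0.03
flap at sx -40.6 z 176.7 angle 0.03
```

Emit:
{"fn": "step_arm", "kwargs": {
  "deltas": [
    [0.87,0,0,0.02,0],
    [0.87,0,0,0.02,0],
    [0.87,0,0,0.016,0],
    [0.87,0,0,0,0]
  ]
}}

```text
time: 10.55
tool_pos: [539.7, -65.5, 131.2]
tcp_rot: [3.141, -0.001, -3.016]
contact_force: [1.9, -0.5, 1.2]
grip_width: 79.8
finger_force: 0.6
```

```bash
python3 -c "
from h import *
st('w12')"
```

```text
tcp s -14.9 5.6 131.2 F [ 1.9 -0.5  1.2] t 10.55 79.76174879355457
copper [239, 359, 79, 45, 3043] med [ -8.2 -11.2 201.2] p2 [-12.  -23.3 187.8] p98 [ -1.5   1.7 208.6]
flap at sx -100.1 z 172.7 angle 0.31
flap at sx -55.6 z 157.2 angle 0.33
flap at sx -29.5 z 148.5 angle 0.32
```

The flap is open 0.32 rad on finger A alone and the capsule is still standing at the edge. Now I nudge it with finger B: touch, then draw toward −x.

Emit:
{"fn": "step_arm", "kwargs": {
  "deltas": [
    [0.87,0,0.008,0,0],
    [0.87,0.004,0.004,0,0],
    [0.87,0.005,0.003,0,0],
    [0.87,0.005,0.003,0,0]
  ]
}}

```text
time: 11.0
tool_pos: [532.1, -57.4, 132.8]
tcp_rot: [-3.141, 0.001, -3.015]
contact_force: [0.0, -1.4, 0.7]
grip_width: 79.4
finger_force: 0.7
```

```bash
python3 -c "
from h import *
st('w13')"
```

```text
tcp s -21.8 14.3 132.8 F [ 0.  -1.4  0.7] t 11.0 79.39759581820907
copper [222, 359, 79, 45, 3120] med [-11.4  -7.8 198.7] p2 [-14.5 -20.9 185.1] p98 [ -3.2   4.  207.6]
flap at sx -100.0 z 172.1 angle 0.33
flap at sx -55.1 z 158.0 angle 0.31
flap at sx -27.0 z 146.6 angle 0.34
```

The capsule moved about 3 mm in +y and about 2 mm over the edge, as intended. I'll continue.

Emit:
{"fn": "step_arm", "kwargs": {
  "deltas": [
    [0.87,0.005,0.003,0,0],
    [0.87,0.005,0.003,0,0],
    [0.87,0,0,0,0]
  ]
}}

```text
time: 11.35
tool_pos: [526.3, -55.0, 132.5]
tcp_rot: [3.141, -0.0, -3.015]
contact_force: [0.6, -0.9, 0.8]
grip_width: 79.7
finger_force: 0.6
```

```bash
python3 -c "
from h import *
st('w14')"
```

```text
tcp s -27.5 17.0 132.5 F [ 0.6 -0.9  0.8] t 11.35 79.72474946743999
copper [239, 284, 60, 41, 2035] med [-25.7  -7.8 162.5] p2 [-29.7 -19.8 149.5] p98 [-17.2   3.6 167.8]
flap at sx -100.0 z 170.9 angle 0.38
flap at sx -52.8 z 154.2 angle 0.35
flap at sx -29.2 z 153.2 angle 0.28
```

The capsule tipped over the edge and now lies on the sloping flap (z≈162). I move B clear of it and press the flap deeper so that it slides into the bin.

Emit:
{"fn": "step_arm", "kwargs": {
  "deltas": [
    [0.87,0,-0.012,0,0],
    [0.87,0,-0.004,0.01,0],
    [0.87,0,0,0.015,0],
    [0.87,0,0,0.015,0],
    [0.87,0,0,0,0],
    [0.87,0,0,0,0]
  ]
}}

```text
time: 12.0
tool_pos: [527.8, -63.2, 112.2]
tcp_rot: [3.142, -0.0, -3.016]
contact_force: [-0.1, -0.8, 1.5]
grip_width: 79.8
finger_force: 0.9
```

```bash
python3 -c "
from h import *
st('w15')
snap('scene','s15');snap('top','t15')"
```

```text
tcp s -26.6 8.8 112.2 F [-0.1 -0.8  1.5] t 12.0 79.79067327848999
flap at sx -99.9 z 167.0 angle 0.54
flap at sx -42.7 z 131.7 angle 0.55
flap at sx 55.3 z 11.4 angle 0.76
```

Run:
```python
from h import *
for n,f in(("scene","s15"),("top","t15"),("wrist","w15")):
    z=np.load(f"pics/{f}.npz");im,d=z["im"],z["d"];c=cam(n);h=cv2.cvtColor(im,cv2.COLOR_RGB2HSV)
    m=((h[...,0]<20)&(h[...,1]>90)&(h[...,2]>30)).astype(np.uint8)
    k,L,s,ce=cv2.connectedComponentsWithStats(m)
    for i in range(1,k):
        if 8<s[i][4]<3000:
            u,v=ce[i].astype(int); o,r=ray(n,u,v,c); p=o+r*d[v,u]; q=p[:2]-E0
            if 0<p[0]<1000 and abs(p[1])<600: print(n,s[i].tolist(),[int(q@ex0),int(q@ey0),int(p[2])],im[v,u])
```

```text
scene [138, 97, 56, 58, 1968] [-7, -235, 251] [107  15  13]
scene [312, 141, 23, 8, 76] [-44, 50, 227] [125  96  36]
scene [259, 151, 43, 6, 117] [-4, -22, 225] [79 58 23]
scene [271, 158, 4, 8, 13] [6, -31, 216] [59 49 34]
scene [333, 163, 4, 9, 20] [0, 81, 217] [71 55 30]
scene [417, 165, 26, 19, 355] [130, 248, 331] [238  14   0]
scene [272, 360, 11, 14, 121] [298, 49, 19] [182 100  51]
top [316, 142, 9, 9, 64] [292, 48, 16] [149  94  68]
top [181, 197, 23, 23, 418] [127, 248, 329] [182  61  56]
top [491, 269, 44, 50, 943] [-30, -217, 250] [137  51  45]
top [531, 270, 38, 49, 1241] [-44, -301, 210] [83 38 34]
wrist [290, 292, 10, 33, 91] [47, -14, 12] [95 81 73]
wrist [287, 299, 5, 22, 46] [39, -17, 31] [118  76  51]
wrist [163, 316, 5, 7, 11] [-53, -34, 202] [103  83  43]
wrist [479, 391, 10, 1, 10] [-35, 50, 204] [58 48 31]
wrist [584, 398, 9, 1, 9] [-54, 59, 228] [91 70 36]
wrist [535, 400, 10, 1, 10] [-53, 49, 228] [80 63 37]
wrist [415, 403, 10, 1, 10] [-52, 25, 227] [83 68 45]
```

In the wrist view, copper shows at about (289,310), which maps to sx 39, z≈31 mm. So the capsule lies on the bin floor. I draw back.

Emit:
{"fn": "step_arm", "kwargs": {
  "deltas": [
    [0.87,0,0,-0.02,0],
    [0.87,0,0,-0.03,0],
    [0.87,0,0,-0.04,0],
    [0.87,0,0,-0.06,0],
    [0.87,0,0,-0.08,0],
    [0.87,0,0,-0.08,0],
    [0.87,0,0,0,0],
    [0.87,0,0,0,0]
  ]
}}

```text
time: 12.95
tool_pos: [527.6, -63.1, 268.7]
tcp_rot: [-3.141, 0.002, -3.015]
contact_force: [0.1, -0.9, 0.3]
grip_width: 79.8
finger_force: 0.0
```

Run:
```python
from h import *
st('w16'); snap('top','t16')
a=np.load("pics/top0.npz")["im"].astype(int);b=np.load("pics/t16.npz")["im"].astype(int)
for k,(u0,v0,u1,v1) in dict(mug=(490,260,575,325),drip=(478,150,585,235),jar=(172,315,235,380),disp=(165,190,245,262)).items(): print(k,(abs(a-b).sum(2)[v0:v1,u0:u1]>90).mean().round(3))
cv2.imwrite("pics/w16v.png",np.load("pics/w16.npz")["im"][...,::-1])
```

```text
tcp s -26.7 8.9 268.7 F [ 0.1 -0.9  0.3] t 12.95 79.83892620933806
flap at sx -100.2 z 178.8 angle 0.01
flap at sx -60.8 z 179.2 angle -0.0
flap at sx -41.0 z 177.7 angle 0.02
mug 0.243
drip 0.021
jar 0.0
disp 0.0
```

View pics/w16v.png

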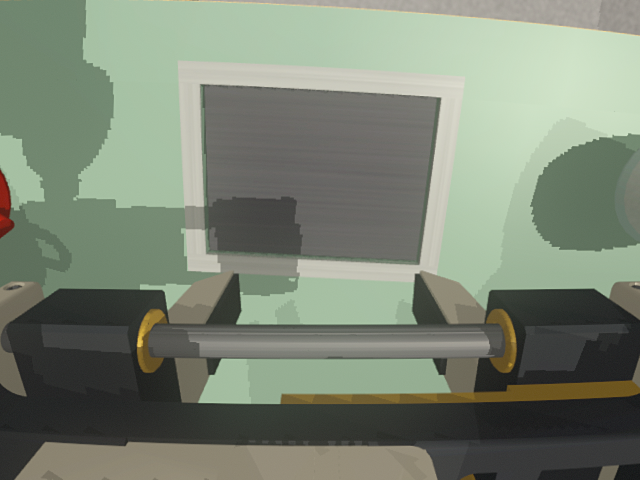

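The view shows the flap shut level within its trim (205–440, 85–265), no capsule on the shelf, and the fingers clear. The mug's pixel change is probably the arm's shadow, so I check its outline by hue and then hand in.

Run:
```python
from h import *
r=[]
for f in("top0","t16"):
    h=cv2.cvtColor(np.load(f"pics/{f}.npz")["im"],cv2.COLOR_RGB2HSV); m=(((h[...,0]<8)|(h[...,0]>172))&(h[...,1]>110)&(h[...,2]>20)).astype(np.uint8)[255:330,485:580]
    r.append(cv2.boundingRect(m)); 
print(r)
if max(abs(np.subtract(*r)))<=2: print(bot.close_job())
```

```text
[(7, 14, 77, 50), (17, 14, 67, 50)]
```

The mug body's outline is unchanged on three sides. Only the handle tip drops out of the mask, consistent with the arm's shadow on it, and nothing came near the mug.

```bash
python3 -c "
from plant import bot
print(bot.close_job())"
```

```text
the job is handed in; nothing more can be done
None
```

The job is handed in, with no verdict returned: one finger held the flap open, the other nudged the capsule over the edge onto the sloping flap, and pressing deeper slid it into the bin; the flap has sprung shut and the mug, dripper, jar and dispenser were not touched.

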